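Clamp a specimen puck in a microscope stage with the outer of two concentric knobs

TASK

Stand the round specimen puck on the microscope stage between the sprung jaw and the V-shaped fence and let go of it, then turn only the outer, lower ring of the concentric knob pair clockwise until the jaw has pushed the puck home into the V and holds it firmly, but gently enough not to crush it (tighten to about 12 N). The inner knob on top must stay as it is, the jaw must be driven by the ring and not pushed by hand, and the other things on the bench must be left alone; finish with everything released.

Things in the scene. Friction and masses are not known exactly. Their poses are not given: they have to be found in the camera images.
- stage: Microscope stage off its stand, fixed to the bench: grey plate 160 mm along its x, 270 mm along its y, top face 30 mm above the bench. Origin under its centre at bench height, z up. In its frame (mm): knob axis at (0, -80); seat at (0, 85, 30) by the V-fence; the jaw rides on the line x = 0 and closes along +y.
- seat (a point): Point on the plate's top face under the axis of a puck fully home in the V-fence; axes as the stage's. The fence: two steel wings 16 mm high, opening to -y at 120 degrees, from 7 mm past the seat on, 23 mm either side of x = 0. A puck put down 8 to 12 mm short of the seat (towards -y) clears wings and pad, with finger room on its x sides; the jaw then pushes it home.
- outer_ring_mid (a point): Centre of the outer ring, on the knob axis, half-way up it. Black, knurled, 60 mm in diameter, 24 mm high, from 4 to 28 mm above the plate's top face (a washer of 34 mm radius, 3 mm thick, lies under it). Grip it across its diameter at any yaw; 60 mm are clear all round the axis.
- outer_ring (a joint): Turn of the ring (rad), clockwise from above positive, 0 to 3.2, starts at 0 to 0.5; moves the jaw 15 mm per rad; 1.4 to 2.7 rad to go, in up to three grasps. Friction 0.16 N m either way (shows in readings at rest too: compare with those of the free ring). With the puck home the torque rises 15 mN m per newton, force 75 N per rad; let go, it keeps up to 10 N and gives back the rest.
- inner_mark (a point): Point on the top rim of the inner knob, 18 mm from the knob axis. The inner knob (36 mm in diameter, 18 mm high, black with a steel disc on top) stands on the same axis above the ring, from 29 to 47 mm above the plate's top face. It turns very easily and must not turn: the mark must stay within 3 mm of its start.
- jaw: Steel block 34 by 24 by 15 mm that the ring drives along the stage's +y. Origin at its centre, on the plate's top face. On a stem ahead of it is the sprung black pad, 24 mm wide, 15 mm high; its free front face is 33 to 45 mm ahead of the origin: the stem's setting differs every time and is not measured, so feel for contact. Spring 5 N per mm, 9 mm of travel. The puck needs 5 N and bears 20 N.
- puck_center (a point): Centre of the puck, half-way up: a loose grey resin specimen cylinder 32 mm in diameter and 24 mm high, about 50 g, standing upright on a rubber mat 4 mm thick at the start. A small steel chip shows in its top face.
- objective_center (a point): Centre of a loose microscope objective, a slimmer, taller, stepped black and steel barrel, 26 mm in diameter and 42 mm high, standing on the same mat as the puck. Bystander.
- bottle_center (a point): Centre of a loose amber bottle, 32 mm in diameter and 70 mm high, standing on the bench. Bystander.
Mind the look-alikes: they are no part of the job. Leave any green or turquoise look-alike of the part that bears puck_center alone.

How it is judged:
On the way, in this order (a step that is already met when the one before it is completed fails the run):
1. the puck stands released on the stage in front of the V, not yet clamped (horizontal distance between puck_center and seat below 0.025 m and z of puck_center in the frame of seat below 0.014 m and angle between puck_center's own z axis and vertical below 0.1 rad and contact force between the fingers and puck below 0.2 N and contact force between jaw and puck below 2 N), for 0.2 s.
2. the jaw holds the puck home in the V (horizontal distance between puck_center and seat below 0.003 m and contact force between jaw and puck above 5 N), for 0.2 s.
At the end, for the whole second after the job is handed in: The puck stands upright (within 0.08 rad) and at rest on the stage, its axis within 3 mm of the seat, held by the jaw with 5 to 20 N; the inner knob's mark is within 3 mm of its start (all of step 2 and z of puck_center in the frame of seat below 0.014 m and angle between puck_center's own z axis and vertical below 0.08 rad and contact force between jaw and puck below 20 N and distance of inner_mark from where it was at the start of the episode below 0.003 m and linear speed of puck below 0.01 m/s); the robot touches nothing.
It fails at once if the inner knob is turned (its mark moves 3 mm or more) (distance of inner_mark from where it was at the start of the episode above 0.003 m).
It fails at once if the jaw presses the puck with more than 20 N (contact force between jaw and puck above 20 N).
It fails at once if the jaw is pushed directly by the robot (more than 4 N) (contact force between any of the fingers, the arm and jaw above 4 N).
It fails at once if the objective or the bottle is moved by more than 30 mm (distance of any of objective_center, bottle_center from where it was at the start of the episode above 0.03 m).
It also fails if it takes over 61 s, if anything falls off the work surface, if the arm or the gripper's body presses on something with over 40 N, if the wrist force passes 120 N, or if a joint passes its speed limit or range.

ROBOT

A 6-joint arm with a two-finger parallel gripper is mounted at the origin on the work surface. World frame = base frame: x ahead of the robot, y to its left, z up, the work surface at z = 0. Lengths are in m, angles in rad, forces in N, time in s.
With the tool pointing down it reaches from about 0.35 to 0.875 m from the base axis. Payload 4.2 kg.
Tool frame: the origin (TCP) lies midway between the tips of the shut fingers; the grasp point (between the pads) lies 19 mm behind it; z points along the fingers, x is the direction in which the jaws open and shut, and the axes are right-handed (so a half turn about z gives the same grasp; the last joint's range is limited). The gripper opens to 85 mm and grips with 20 to 120 N. Pads are 22 mm wide; open, the fingers measure 114 mm over their backs; the gripper's body (76 mm by 85 mm) begins 54 mm behind the grasp point. The pads swing forward as they close: fully open they stand 13 mm farther back than shut.
Start: joints at [1.543, 0.385, 0.008, 0, -1.194, -0.259], TCP at [0.177, 0.599, 0.231] pointing down, gripper open.
Joint ranges: [-3.14, 3.14], [-1.21, 2.06], [-1.07, 1.41], [-3.16, 2.05], [-2.99, -0.16], [-3.1, 3.1]. Speed limits (rad/s): [2.79, 2.79, 3.14, 3.14, 3.14, 3.14].

INTERFACE

Orientations are given as a 3x3 rotation matrix whose columns are the frame's x, y, z axes.
In Python, from station import get_state, snapshot, camera_info, finish_job gives the robot as it stands.
- The arm moves only by the tool step_arm, never from a script. Its argument "commands" is text: rows parted by semicolons, each of 6 numbers parted by spaces: the shift along the tool's x, y, z in m, then the turn, a rotation vector about the tool's x, y, z in rad. A call has 1 to 12 rows; each row is the pose to reach, as a shift and turn from the pose commanded when the call began, along the tool's axes at that moment; what a row does not reach only later rows make up. A row lasts 1/10 s, in which the tool goes at most 50 mm and 8.59 degrees, less where a joint would pass 70% of its speed; a pose out of reach is approached as far as the arm can. A call with a gripper value outside its range is refused whole. "fingers" is the gripper command: -1 is fully open, 1 is shut, values between are in proportion, set as the call begins (left out, the last holds). The fingers move at their own pace and stop on an object; "squeeze" is the grip in N (left out, the last holds). Time passes only in rows, so rows that repeat a pose let the fingers close. It gives the time, the measured TCP pose, the force and the opening at its end, in the units of the state.
- get_state(): the state, without advancing time (a new reading comes with each control period).
- snapshot(name): name is "side" or "top" or "wrist"; returns (picture, depth): 480x640x3 uint8, red, green, blue; 480x640 float32, m along the optical axis (not along the pixel's ray), 0 where there is no reading.
- camera_info(name): a dict with "K" (3x3 intrinsics, pixels), "pose" (4x4, takes a point from camera to world coordinates); the wrist camera has in their place "mount" (4x4, takes a point from camera to tool coordinates, whose origin is the TCP and whose axes are the tool frame's). Camera axes: x right, y down, z forward; pixel columns grow to the right and rows downward; lengths in m; the calibration is good to about 2 mm. The wrist camera is an equidistant fisheye: a pixel r from the principal point sees the ray r / f radians off the axis. A picture is of the moment at which its call begins: read the wrist's pose just before it. camera_info takes no time and is no camera call.
- finish_job(): hands the job in, once; it reports no verdict.
The state is a dict: "clock": time; "q": joint angles; "qd": joint speeds; "joint_torque": joint torques, N m; "eef_pos": TCP position; "ee_rot": TCP orientation; "wrist_force": force on the tool from outside, world axes, zero at the start; "wrist_torque": the same for the moment, N m; "grip_width": finger opening in m.
Only numpy, scipy, OpenCV 4.12 (cv2) and the standard library are available. Lean on these libraries where they do the work, as an engineer would, in place of code of your own. Each camera call takes 0.05 s, during which the arm holds its last target. There are 200 camera calls.

## Working session

There is one attempt and no reset: what is moved stays moved. The work goes in short steps, Python scripts to look and compute and a tool call to move; the robot and the scene stay as the last step left them, time stands still between calls to the robot, and variables do not carry over. Pictures are saved under pics/ and viewed, about 8 in all and at most 12, crops included, and the job is handed in when it is done.

Besides the shell and the picture viewer there is one more tool, called after ">>>" as name(argument=value, ...), one argument or row to a line, values as JSON. step_arm: Moves the arm, as the interface text tells. Its arguments: {"type":"object","properties":{"commands":{"type":"string"},"fingers":{"type":"number"},"squeeze":{"type":"number"}},"required":["commands"]}

```bash
mkdir -p pics; ls; python3 - <<'E'
from station import *
import cv2,numpy as np
s=get_state();print({k:np.round(v,3).tolist() for k,v in s.items()})
for n in ("top","side"):
    p,d=snapshot(n);np.savez(f"pics/{n}0.npz",p=p,d=d);cv2.imwrite(f"pics/{n}0.png",p[:,:,::-1])
    c=camera_info(n);print(n,np.round(c["K"],1).tolist(),np.round(c["pose"],3).tolist())
c=camera_info("wrist");print({k:np.round(v,3).tolist() if not isinstance(v,str) else v for k,v in c.items()})
E
```

```text
pics
{'clock': 0.0, 'q': [1.543, 0.386, 0.007, -0.0, -1.194, -0.259], 'qd': [0.001, -0.001, 0.0, -0.001, 0.001, 0.001], 'joint_torque': [0.0, -39.229, 18.841, 4.186, -0.004, -0.0], 'eef_pos': [0.177, 0.599, 0.23], 'ee_rot': [[-0.283, -0.959, -0.0], [-0.959, 0.283, -0.002], [0.002, -0.0, -1.0]], 'wrist_force': [-0.703, 0.278, 0.469], 'wrist_torque': [-0.039, 0.004, 0.018], 'grip_width': 0.085}
top [[446.8, 0.0, 321.1], [0.0, 446.8, 243.1], [0.0, 0.0, 1.0]] [[0.041, -0.975, 0.219, 0.492], [-0.999, -0.04, 0.007, 0.021], [0.002, -0.219, -0.976, 0.754], [0.0, 0.0, 0.0, 1.0]]
side [[505.1, 0.0, 326.6], [0.0, 505.1, 233.3], [0.0, 0.0, 1.0]] [[-0.972, -0.146, 0.186, 0.5], [-0.237, 0.612, -0.755, 0.589], [-0.004, -0.778, -0.629, 0.54], [0.0, 0.0, 0.0, 1.0]]
{'K': [[371.648, 0.0, 324.454], [0.0, 371.648, 238.845], [0.0, 0.0, 1.0]], 'mount': [[1.0, 0.001, -0.001, -0.0], [-0.0, 0.959, 0.285, -0.073], [0.002, -0.285, 0.959, -0.143], [0.0, 0.0, 0.0, 1.0]]}
```

View pics/top0.png

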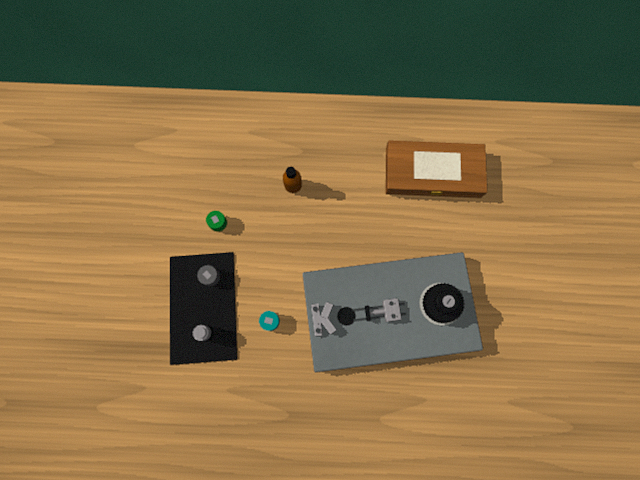

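View pics/side0.png

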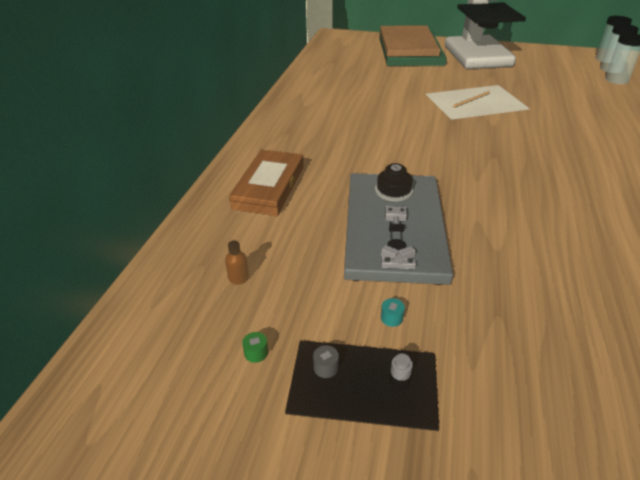

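```bash
cat > h.py <<'E'
from station import *
import cv2,numpy as np
def cast(n,uv,z):
    c=camera_info(n);P=np.array(c["pose"]);K=np.array(c["K"])
    uv=np.atleast_2d(np.float64(uv));r=np.c_[uv,np.ones(len(uv))]@np.linalg.inv(K).T@P[:3,:3].T
    return P[:3,3]+r*((z-P[2,3])/r[:,2])[:,None]
def pts(n,d):
    c=camera_info(n);P=np.array(c["pose"]);K=np.array(c["K"])
    v,u=np.mgrid[:480,:640];X=np.stack([(u-K[0,2])/K[0,0]*d,(v-K[1,2])/K[1,1]*d,d],-1)
    return X@P[:3,:3].T+P[:3,3]
E
python3 - <<'E'
from h import *
f=np.load("pics/top0.npz");p=f["p"];X=pts("top",f["d"]);hsv=cv2.cvtColor(p,cv2.COLOR_RGB2HSV)
Z=X[...,2]
g=((hsv[...,1]<70)&(abs(Z-.03)<.006)&(hsv[...,2]>50)).astype(np.uint8)
g[:,:290]=0
g=cv2.morphologyEx(g,cv2.MORPH_OPEN,np.ones((5,5)))
cs,_=cv2.findContours(g,0,1);c=max(cs,key=cv2.contourArea)
r=cv2.minAreaRect(cv2.convexHull(c));b=cv2.boxPoints(r);W=cast("top",b,.03);print("stage box",b.tolist(),W.round(4).tolist(),[np.linalg.norm(W[i]-W[i-1]).round(4) for i in range(4)])
poly=cv2.approxPolyDP(cv2.convexHull(c),6,True)[:,0];W=cast("top",poly,.03);print("poly",poly.tolist(),W.round(4).tolist(),W.mean(0))
for nm,(u,v) in dict(grey1=(207,275),grey2=(202,333),green=(216,220),turq=(269,321),bottle=(291,173),knob=(448,300),ring=(432,300),jaw=(393,310),blk=(346,316)).items():
    print(nm,Z[v-3:v+4,u-3:u+4].round(3).min(),Z[v-3:v+4,u-3:u+4].max().round(3),X[v,u].round(3))
top=p[:,:,::-1]
A=cv2.resize(top[245:355,165:285],None,fx=6,fy=5,interpolation=cv2.INTER_CUBIC)[:300]
A=cv2.resize(top[255:350,165:295],(800,290)*1,interpolation=cv2.INTER_CUBIC)
B=cv2.resize(top[270:350,300:480],(800,310),interpolation=cv2.INTER_CUBIC)
cv2.imwrite("pics/c1.png",np.vstack([A,B]))
E
```

```text
stage box [[301.6976623535156, 272.3047790527344], [469.6856384277344, 251.1507110595703], [482.2240295410156, 350.7199401855469], [314.2360534667969, 371.8740234375]] [[0.6041, 0.0556, 0.03], [0.6509, -0.2203, 0.03], [0.4911, -0.235, 0.03], [0.4483, 0.0282, 0.03]] [np.float64(0.1582), np.float64(0.2798), np.float64(0.1604), np.float64(0.2666)]
poly [[463, 253], [480, 350], [314, 370], [303, 273]] [[0.6473, -0.2092, 0.03], [0.4921, -0.2315, 0.03], [0.4511, 0.0287, 0.03], [0.603, 0.0534, 0.03]] [ 0.54837516 -0.08964466  0.03      ]
grey1 0.025 0.754 [0.593 0.21  0.03 ]
grey2 0.043 0.048 [0.5   0.205 0.046]
green 0.022 0.028 [0.688 0.205 0.025]
turq 0.022 0.028 [0.524 0.104 0.026]
bottle 0.066 0.754 [0.759 0.079 0.072]
knob 0.075 0.08 [ 0.564 -0.17   0.076]
ring 0.055 0.07 [ 0.565 -0.15   0.06 ]
jaw 0.043 0.048 [ 0.548 -0.092  0.045]
blk 0.027 0.034 [ 0.536 -0.019  0.033]
```

View pics/c1.png

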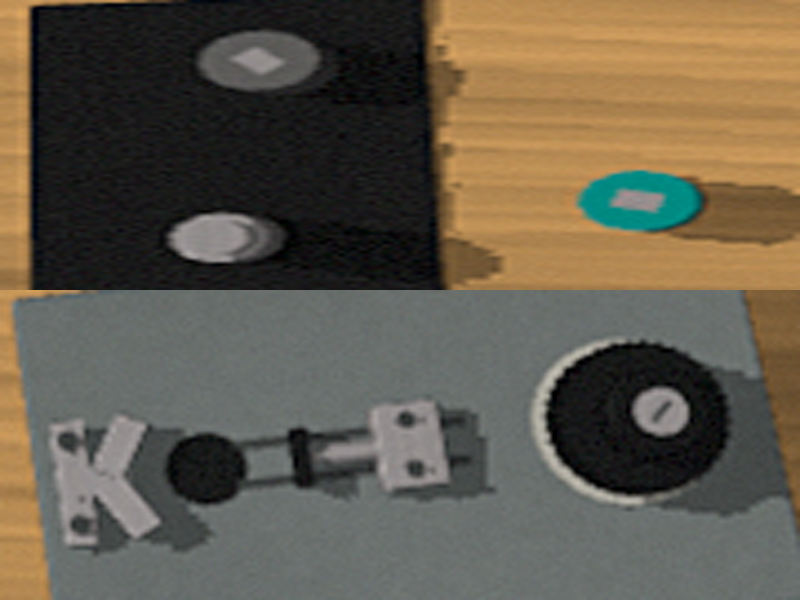

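Grey puck candidates: (207,275) is 30 mm tall, squat, with a chip, so it is the puck. (202,333) is 46 mm tall and stepped, so it is the objective. Green (216,220) and turquoise (269,321) are look-alikes. The crop confirms this and shows the stage with the V at left, the jaw in the middle and the knob at right.

```bash
cat >> h.py <<'E'
YS=0.162  # stage yaw
C=np.array([.5484,-.0896])
def stage(x,y): c,s=np.cos(YS),np.sin(YS); return C+np.array([c*x-s*y,s*x+c*y])
def plan(x,y,z,yaw):
    s=get_state();R=np.array(s["ee_rot"]);p=np.array(s["eef_pos"])
    d=R.T@(np.array([x,y,z])-p);c=np.arctan2(R[1,0],R[0,0])
    Rt=np.array([[np.cos(yaw),np.sin(yaw),0],[np.sin(yaw),-np.cos(yaw),0],[0,0,-1]])
    r=cv2.Rodrigues(R.T@Rt)[0].ravel()
    print("shift",d.round(4),"rot",r.round(4),"yaw now",c.round(4),"q",np.round(s["q"],2),"t",s["clock"])
E
python3 - <<'E'
from h import *
f=np.load("pics/top0.npz");p=f["p"];X=pts("top",f["d"]);Z=X[...,2]
g=(p.max(2)>62).astype(np.uint8);g[:260]=0;g[295:]=0;g[:,:190]=0;g[:,225:]=0
m=(abs(Z-.028)<.004)&(g>0);v,u=np.nonzero(m);
(cx,cy),r=cv2.minEnclosingCircle(np.c_[u,v].astype(np.float32));W=cast("top",[[cx,cy],[cx+r,cy],[cx-r,cy]],.028);print("puck",W.round(4),len(u))
dk=(p.max(2)<60).astype(np.uint8);dk[:,:415]=0;dk[:,472:]=0;dk[:278]=0;dk[328:]=0
m=(dk>0)&(Z>.05)&(Z<.063);v,u=np.nonzero(m);(cx,cy),r=cv2.minEnclosingCircle(np.c_[u,v].astype(np.float32));print("ring",cast("top",[[cx,cy],[cx+r,cy],[cx-r,cy]],.058).round(4))
for n,a in dict(knob=(0,-.08),seat=(0,.085),rel=(0,.075)).items(): print(n,stage(*a).round(4))
m=(abs(Z-.045)<.003);m[:,:375]=0;m[:,405:]=0;v,u=np.nonzero(m&(p.min(2)>110));print("jaw",X[v,u].mean(0).round(4),len(u), stage(0,0))
plan(.593,.205,.17,np.radians(-170.7))
E
```

```text
puck [[0.594  0.2102 0.028 ]
 [0.5946 0.1943 0.028 ]
 [0.5933 0.2261 0.028 ]] 282
ring [[ 0.562  -0.1692  0.058 ]
 [ 0.5633 -0.2005  0.058 ]
 [ 0.5607 -0.1379  0.058 ]]
knob [ 0.5613 -0.1686]
seat [ 0.5347 -0.0057]
rel [ 0.5363 -0.0156]
jaw [ 0.5482 -0.0888  0.0448] 282 [ 0.5484 -0.0896]
shift [ 0.2599 -0.5108  0.0609] rot [-0.0012 -0.0017  1.1216] yaw now -1.8577 q [ 1.54  0.39  0.01 -0.   -1.19 -0.26] t 0.1
```

>>> step_arm(
  commands="0.26 -0.511 0.04 0 0 1.122;0.26 -0.511 0.04 0 0 1.122;0.26 -0.511 0.04 0 0 1.122;0.26 -0.511 0.04 0 0 1.122;0.26 -0.511 0.04 0 0 1.122;0.26 -0.511 0.04 0 0 1.122;0.26 -0.511 0.04 0 0 1.122;0.26 -0.511 0.04 0 0 1.122;0.26 -0.511 0.04 0 0 1.122;0.26 -0.511 0.04 0 0 1.122;0.26 -0.511 0.04 0 0 1.122;0.26 -0.511 0.04 0 0 1.122",
  fingers=-0.4,
)

```text
clock: 1.3
eef_pos: [0.5951, 0.2024, 0.1901]
ee_rot: [[-0.987, -0.158, -0.001], [-0.158, 0.987, -0.001], [0.002, -0.001, -1.0]]
wrist_force: [-0.2, 0.7, 0.3]
grip_width: 0.0601
```

>>> step_arm(
  commands="0 0 0 0 0 0;0 0 0 0 0 0;0 0 0 0 0 0;0 0 0 0 0 0",
)

```text
clock: 1.7
eef_pos: [0.5926, 0.2065, 0.1916]
ee_rot: [[-0.987, -0.163, 0.0], [-0.163, 0.987, 0.0], [-0.0, 0.0, -1.0]]
wrist_force: [-0.6, 0.1, -0.8]
grip_width: 0.0603
```

```bash
cat >> h.py <<'E'
def wray(uv):
    c=camera_info("wrist");K=np.array(c["K"]);M=np.array(c["mount"]);s=get_state();T=np.eye(4);T[:3,:3]=s["ee_rot"];T[:3,3]=s["eef_pos"];T=T@M
    d=(np.atleast_2d(np.float64(uv))-K[:2,2])/K[0,0];th=np.linalg.norm(d,axis=1)
    r=np.c_[d*(np.sin(th)/np.maximum(th,1e-9))[:,None],np.cos(th)]@T[:3,:3].T
    return T[:3,3],r
def wcast(uv,z):
    o,r=wray(uv);return o+r*((z-o[2])/r[:,2])[:,None]
E
python3 - <<'E'
from h import *
plan(.594,.210,.17,np.radians(-170.7))
p,d=snapshot("wrist");cv2.imwrite("pics/w1.png",p[:,:,::-1]);np.save("pics/w1.npy",p);print(get_state()["grip_width"])
g=cv2.GaussianBlur(cv2.cvtColor(p,cv2.COLOR_RGB2GRAY),(5,5),1)
c=cv2.HoughCircles(g,cv2.HOUGH_GRADIENT,1,40,param1=80,param2=22,minRadius=15,maxRadius=70)
for u,v,r in (c[0] if c is not None else [])[:8]: print(u,v,r,wcast([u,v],.028).round(4))
E
```

```text
shift [-0.0019  0.0032  0.0216] rot [0.0002 0.0001 0.0014] yaw now -2.9779 q [ 0.59  0.42 -0.04 -0.   -1.11 -0.43] t 1.7
0.05983222054592644
320.5 220.5 18.3 [[0.596  0.2105 0.028 ]]
214.5 198.5 17.7 [[0.6896 0.2057 0.028 ]]
420.5 113.5 20.5 [[0.5293 0.106  0.028 ]]
427.5 236.5 16.6 [[0.5007 0.209  0.028 ]]
```

View pics/w1.png

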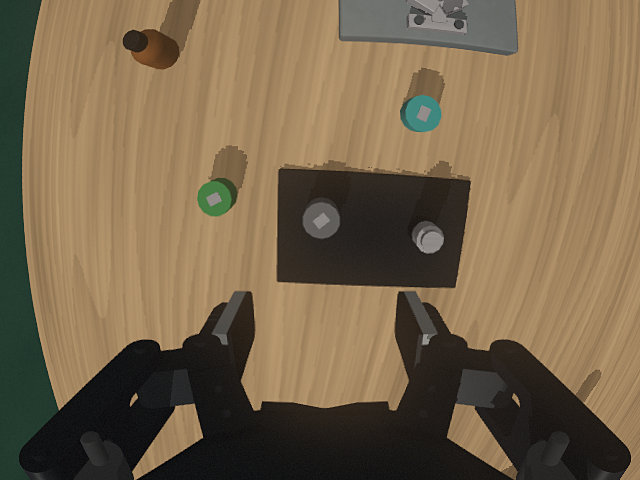

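>>> step_arm(
  commands="-0.003 0.0035 0.04 0 0 0;-0.003 0.0035 0.08 0 0 0;-0.003 0.0035 0.115 0 0 0;-0.003 0.0035 0.145 0 0 0;-0.003 0.0035 0.168 0 0 0;-0.003 0.0035 0.182 0 0 0;-0.003 0.0035 0.182 0 0 0;-0.003 0.0035 0.182 0 0 0",
)

```text
clock: 2.55
eef_pos: [0.5963, 0.2102, 0.0103]
ee_rot: [[-0.987, -0.162, 0.001], [-0.162, 0.987, 0.001], [-0.002, 0.0, -1.0]]
wrist_force: [0.1, 0.6, -0.0]
grip_width: 0.0596
```

>>> step_arm(
  commands="0 0 0 0 0 0;0 0 0 0 0 0;0 0 0 0 0 0;0 0 0 0 0 0;0 0 0 0 0 0;0 0 0 0 0 0;0 0 0 0 0 0",
  fingers=1,
  squeeze=25,
)

```text
clock: 3.25
eef_pos: [0.5966, 0.21, 0.011]
ee_rot: [[-0.987, -0.162, 0.002], [-0.162, 0.987, 0.001], [-0.003, 0.001, -1.0]]
wrist_force: [-0.9, 0.3, 5.4]
grip_width: 0.0311
```

>>> step_arm(
  commands="0 0 -0.02 0 0 0;0 0 -0.05 0 0 0;0 0 -0.09 0 0 0;0 0 -0.12 0 0 0;0 0 -0.13 0 0 0;0 0 -0.13 0 0 0;0 0 -0.13 0 0 0",
)

```text
clock: 3.95
eef_pos: [0.5947, 0.209, 0.1377]
ee_rot: [[-0.987, -0.161, -0.003], [-0.161, 0.987, -0.001], [0.003, -0.0, -1.0]]
wrist_force: [-0.3, -0.4, -0.9]
grip_width: 0.0309
```

```bash
python3 - <<'E'
from h import *
print(get_state()["grip_width"])
x,y=stage(0,.0745);plan(x,y,.13,np.pi*-1+.162)
E
```

```text
0.03085157405903647
shift [ 0.0937 -0.2128  0.0081] rot [-0.0004 -0.0028 -0.0007] yaw now -2.9803 q [ 0.59  0.47 -0.1  -0.   -1.   -0.43] t 3.95
```

>>> step_arm(
  commands="0.094 -0.213 0.015 0 0 0;0.094 -0.213 0.015 0 0 0;0.094 -0.213 0.015 0 0 0;0.094 -0.213 0.015 0 0 0;0.094 -0.213 0.015 0 0 0;0.094 -0.213 0.015 0 0 0;0.094 -0.213 0.015 0 0 0;0.094 -0.213 0.015 0 0 0;0.094 -0.213 0.015 0 0 0;0.094 -0.213 0.015 0 0 0",
)

```text
clock: 4.95
eef_pos: [0.5376, -0.0149, 0.124]
ee_rot: [[-0.987, -0.163, -0.0], [-0.163, 0.987, -0.0], [0.0, -0.0, -1.0]]
wrist_force: [0.4, 1.0, -0.6]
grip_width: 0.0312
```

```bash
python3 - <<'E'
from h import *
x,y=stage(0,.0745);plan(x,y,.037,np.pi*-1+.162);print(get_state()["eef_pos"])
p,d=snapshot("wrist");np.save("pics/w2.npy",p);cv2.imwrite("pics/w2.png",p[:,:,::-1])
E
```

```text
shift [ 0.0013 -0.0009  0.087 ] rot [-0.     -0.0003  0.0015] yaw now -2.9781 q [ 0.27  0.34 -0.35 -0.   -0.87 -0.11] t 4.95
[ 0.53756321 -0.01494797  0.12403094]
```

View pics/w2.png

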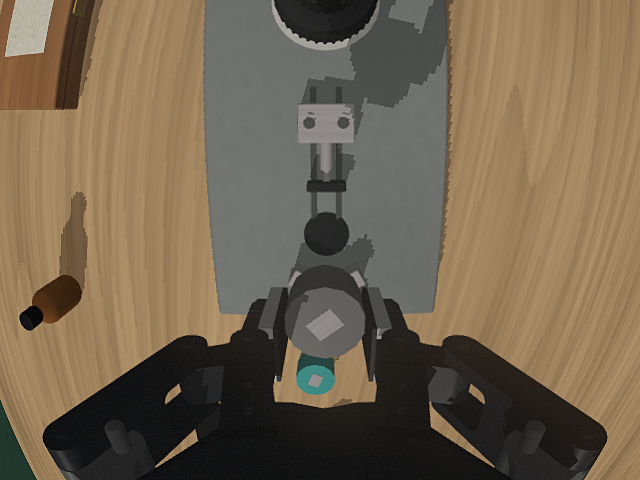

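The puck is held level at (325,322), in line with the jaw (326,122) and the pad (326,186). I'll lower it now.

>>> step_arm(
  commands="0.001 -0.001 0.03 0 0 0;0.001 -0.001 0.05 0 0 0;0.001 -0.001 0.065 0 0 0;0.001 -0.001 0.075 0 0 0;0.001 -0.001 0.08 0 0 0;0.001 -0.001 0.083 0 0 0;0.001 -0.001 0.085 0 0 0;0.001 -0.001 0.085 0 0 0;0.001 -0.001 0.085 0 0 0",
)

```text
clock: 5.9
eef_pos: [0.5369, -0.017, 0.0398]
ee_rot: [[-0.987, -0.161, 0.001], [-0.161, 0.987, 0.0], [-0.001, 0.0, -1.0]]
wrist_force: [0.1, 0.0, -0.8]
grip_width: 0.031
```

>>> step_arm(
  commands="0 0 0.0005 0 0 0;0 0 0.001 0 0 0;0 0 0.001 0 0 0",
)

```text
clock: 6.2
eef_pos: [0.5365, -0.0171, 0.0384]
ee_rot: [[-0.987, -0.161, 0.0], [-0.161, 0.987, 0.0], [-0.0, 0.0, -1.0]]
wrist_force: [-0.7, 0.3, -0.4]
grip_width: 0.0311
```

>>> step_arm(
  commands="0 0 0.0007 0 0 0;0 0 0.0014 0 0 0;0 0 0.0014 0 0 0",
)

```text
clock: 6.5
eef_pos: [0.5366, -0.0171, 0.0371]
ee_rot: [[-0.987, -0.161, 0.0], [-0.161, 0.987, -0.0], [-0.0, -0.0, -1.0]]
wrist_force: [-0.2, -0.1, 2.0]
grip_width: 0.0311
```

>>> step_arm(
  commands="0 0 0.0007 0 0 0;0 0 0.0014 0 0 0;0 0 0.0014 0 0 0",
)

```text
clock: 6.8
eef_pos: [0.5366, -0.0171, 0.0369]
ee_rot: [[-0.987, -0.162, 0.0], [-0.162, 0.987, -0.0], [-0.0, -0.0, -1.0]]
wrist_force: [-3.1, 1.1, 10.6]
grip_width: 0.0311
```

>>> step_arm(
  commands="0 0 -0.0005 0 0 0;0 0 -0.001 0 0 0;0 0 -0.001 0 0 0;0 0 -0.001 0 0 0;0 0 -0.001 0 0 0",
  fingers=-0.4,
)

```text
clock: 7.3
eef_pos: [0.5364, -0.0171, 0.0363]
ee_rot: [[-0.987, -0.161, -0.0], [-0.161, 0.987, -0.0], [0.0, -0.0, -1.0]]
wrist_force: [-0.2, 0.2, -0.3]
grip_width: 0.0599
```

>>> step_arm(
  commands="0 0 -0.01 0 0 0;0 0 -0.03 0 0 0;0 0 -0.06 0 0 0;0 0 -0.09 0 0 0;0 0 -0.11 0 0 0;0 0 -0.11 0 0 0",
)

```text
clock: 7.9
eef_pos: [0.5387, -0.0167, 0.1507]
ee_rot: [[-0.987, -0.162, 0.008], [-0.162, 0.987, 0.001], [-0.008, -0.0, -1.0]]
wrist_force: [-0.4, 0.6, -0.8]
grip_width: 0.0596
```

```bash
python3 - <<'E'
from h import *
print(get_state()["grip_width"])
p,d=snapshot("wrist");np.save("pics/w3.npy",p);cv2.imwrite("pics/w3.png",p[:,:,::-1])
g=cv2.GaussianBlur(cv2.cvtColor(p,cv2.COLOR_RGB2GRAY),(5,5),1)
c=cv2.HoughCircles(g,cv2.HOUGH_GRADIENT,1,30,param1=80,param2=22,minRadius=15,maxRadius=60)
i=lambda q:np.round([(q-C)@[np.cos(YS),np.sin(YS)],(q-C)@[-np.sin(YS),np.cos(YS)]],4)
for u,v,r in (c[0] if c is not None else [])[:8]: w=wcast([u,v],.054)[0];print(u,v,r,w.round(4),i(w[:2]))
for yaw in (-np.pi+.162+1.4,-np.pi+.162+.9): plan(.5615,-.169,.13,yaw)
E
```

```text
0.05964363821110618
327.5 5.5 48.5 [ 0.5615 -0.1705  0.054 ] [-0.0001 -0.082 ]
328.5 238.5 23.2 [ 0.5358 -0.0184  0.054 ] [-0.001   0.0723]
318.5 351.5 17.1 [0.5284 0.0713 0.054 ] [0.0062 0.162 ]
shift [ 0.0008 -0.1541  0.0185] rot [-0.0026  0.0038 -1.4   ] yaw now -2.9796 q [ 0.27  0.31 -0.33  0.   -0.93 -0.11] t 7.95
shift [ 0.0008 -0.1541  0.0185] rot [-0.0015  0.0042 -0.9   ] yaw now -2.9796 q [ 0.27  0.31 -0.33  0.   -0.93 -0.11] t 7.95
```

View pics/w3.png

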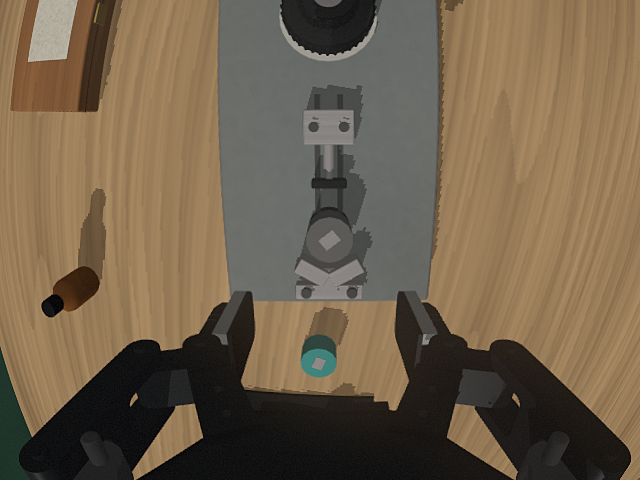

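Puck is standing at (330,240), clear of the pad (329,183) and about 12.7 mm short of the seat. Next is the knob, with the wrist pre-turned so a single grasp is enough.

>>> step_arm(
  commands="0 -0.04 0.02 0 0 -0.14;0 -0.08 0.02 0 0 -0.28;0.001 -0.12 0.02 0 0 -0.42;0.001 -0.154 0.02 0 0 -0.56;0.001 -0.154 0.02 0 0 -0.7;0.001 -0.154 0.02 0 0 -0.84;0.001 -0.154 0.02 0 0 -0.98;0.001 -0.154 0.02 0 0 -1.12;0.001 -0.154 0.02 0 0 -1.26;0.001 -0.154 0.02 0 0 -1.4;0.001 -0.154 0.02 0 0 -1.55;0.001 -0.154 0.02 0 0 -1.55",
  fingers=-1,
)

```text
clock: 9.15
eef_pos: [0.5595, -0.1691, 0.1253]
ee_rot: [[0.14, -0.99, -0.002], [-0.99, -0.14, 0.0], [-0.001, 0.002, -1.0]]
wrist_force: [-0.3, 0.3, -0.4]
grip_width: 0.0855
```

```bash
python3 - <<'E'
from h import *
plan(.5617,-.1695,.034,-np.pi+.162+1.55);s=get_state();print(s["grip_width"],s["eef_pos"])
p,d=snapshot("wrist");np.save("pics/w4.npy",p);cv2.imwrite("pics/w4.png",p[:,:,::-1])
g=cv2.GaussianBlur(cv2.cvtColor(p,cv2.COLOR_RGB2GRAY),(5,5),1)
c=cv2.HoughCircles(g,cv2.HOUGH_GRADIENT,1,10,param1=80,param2=22,minRadius=15,maxRadius=90)
for u,v,r in (c[0] if c is not None else [])[:8]: print(u,v,r,wcast([u,v],.058)[0].round(4),wcast([u,v],.077)[0].round(4))
E
```

```text
shift [ 0.0008 -0.0023  0.0913] rot [ 0.0024  0.0007 -0.0004] yaw now -1.43 q [-0.02  0.41 -0.24 -0.   -0.92  1.73] t 9.15
0.08551683914182087 [ 0.55954061 -0.16909281  0.12534127]
328.5 240.5 53.6 [ 0.569  -0.1696  0.058 ] [ 0.5746 -0.1686  0.077 ]
337.5 247.5 58.0 [ 0.5654 -0.1755  0.058 ] [ 0.5714 -0.174   0.077 ]
329.5 261.5 16.0 [ 0.5559 -0.1721  0.058 ] [ 0.5628 -0.1709  0.077 ]
143.5 269.5 71.8 [ 0.532  -0.0511  0.058 ] [ 0.541  -0.0608  0.077 ]
316.5 239.5 64.1 [ 0.5686 -0.1625  0.058 ] [ 0.5743 -0.1621  0.077 ]
139.5 279.5 66.1 [ 0.5241 -0.0476  0.058 ] [ 0.5338 -0.0576  0.077 ]
337.5 232.5 41.9 [ 0.5746 -0.1741  0.058 ] [ 0.5797 -0.1728  0.077 ]
143.5 292.5 48.5 [ 0.5148 -0.0502  0.058 ] [ 0.5253 -0.06    0.077 ]
```

View pics/w4.png

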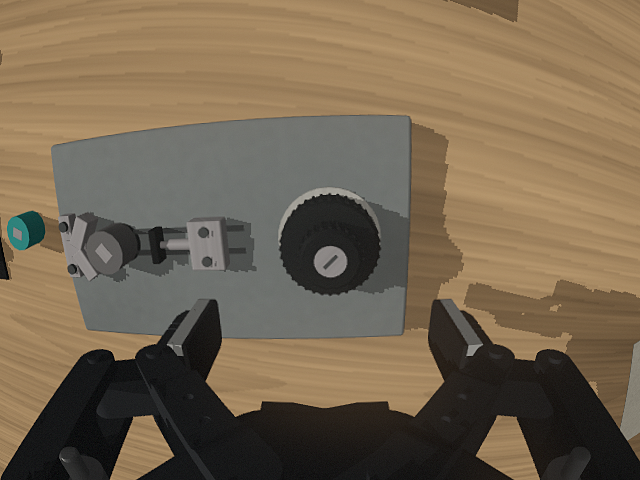

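>>> step_arm(
  commands="0.001 -0.002 0.02 0 0 0;0.001 -0.002 0.04 0 0 0;0.001 -0.002 0.06 0 0 0;0.001 -0.002 0.075 0 0 0;0.001 -0.002 0.085 0 0 0;0.001 -0.002 0.09 0 0 0;0.001 -0.002 0.091 0 0 0;0.001 -0.002 0.091 0 0 0",
  fingers=-0.9,
)

```text
clock: 10.0
eef_pos: [0.5629, -0.17, 0.0359]
ee_rot: [[0.14, -0.99, 0.001], [-0.99, -0.14, -0.0], [0.0, -0.001, -1.0]]
wrist_force: [-0.0, 0.6, -0.5]
grip_width: 0.0812
```

>>> step_arm(
  commands="0 0 0 0 0 0;0 0 0 0 0 0;0 0 0 0 0 0;0 0 0 0 0 0;0 0 0 0 0 0;0 0 0 0 0 0",
  fingers=1,
  squeeze=50,
)

```text
clock: 10.6
eef_pos: [0.5633, -0.1716, 0.0375]
ee_rot: [[0.141, -0.99, 0.002], [-0.99, -0.141, -0.002], [0.003, -0.002, -1.0]]
wrist_force: [-1.4, -5.0, 5.3]
grip_width: 0.0573
```

```bash
cat >> h.py <<'E'
def rd():
    s=get_state();R=np.array(s["ee_rot"]);print("t",round(s["clock"],2),"yaw",np.arctan2(R[1,0],R[0,0]).round(4),"T",np.round(s["wrist_torque"],3),"F",np.round(s["wrist_force"],1),"p",np.round(s["eef_pos"],4),"q6",round(s["q"][5],3),"q6tq",round(s["joint_torque"][5],3),"w",round(s["grip_width"],4))
E
python3 -c "
from h import *
rd()"
```

```text
t 10.6 yaw -1.429 T [-1.801  0.281  0.04 ] F [-1.4 -5.   5.3] p [ 0.5633 -0.1716  0.0375] q6 1.73 q6tq -0.036 w 0.0573
```

>>> step_arm(
  commands="0.001 0 0 0 0 0.03;0.0016 0.001 0 0 0 0.07;0.0016 0.001 0 0 0 0.13;0.0016 0.001 0 0 0 0.19;0.0016 0.001 0 0 0 0.25;0.0016 0.001 0 0 0 0.3;0.0016 0.001 0 0 0 0.3;0.0016 0.001 0 0 0 0.3",
)

```text
clock: 11.4
eef_pos: [0.5633, -0.1718, 0.0375]
ee_rot: [[-0.158, -0.987, 0.004], [-0.988, 0.158, -0.001], [0.0, -0.004, -1.0]]
wrist_force: [0.1, 0.3, 5.4]
grip_width: 0.0573
```

```bash
python3 -c "
from h import *
rd()"
```

```text
t 11.4 yaw -1.7291 T [-0.115  0.133 -0.183] F [0.1 0.3 5.4] p [ 0.5633 -0.1718  0.0375] q6 1.433 q6tq 0.154 w 0.0573
```

>>> step_arm(
  commands="0 0 0 0 0 0.05;0 0 0 0 0 0.12;0 0 0 0 0 0.2;0 0 0 0 0 0.28;0 0 0 0 0 0.36;0 0 0 0 0 0.44;0 0 0 0 0 0.52;0 0 0 0 0 0.6;0 0 0 0 0 0.68;0 0 0 0 0 0.75;0 0 0 0 0 0.8;0 0 0 0 0 0.8",
)

```text
clock: 12.6
eef_pos: [0.5631, -0.172, 0.0375]
ee_rot: [[-0.818, -0.575, 0.003], [-0.575, 0.818, -0.001], [-0.002, -0.003, -1.0]]
wrist_force: [0.1, 0.1, 6.5]
grip_width: 0.0578
```

```bash
python3 - <<'E'
from h import *
rd()
p,d=snapshot("wrist");np.save("pics/w5.npy",p)
q,d=snapshot("top")
cv2.imwrite("pics/w5.png",np.hstack([cv2.resize(p,(500,375))[:,:,::-1],cv2.resize(q[220:370,300:420],(300,375))[:,:,::-1]]))
rd()
E
```

```text
t 12.6 yaw -2.5294 T [-0.395  0.259 -0.163] F [0.1 0.1 6.5] p [ 0.5631 -0.172   0.0375] q6 0.632 q6tq 0.043 w 0.0578
t 12.7 yaw -2.529 T [-0.31   0.265 -0.19 ] F [-0.4 -0.4  6.3] p [ 0.5631 -0.172   0.0375] q6 0.633 q6tq 0.154 w 0.0577
```

View pics/w5.png

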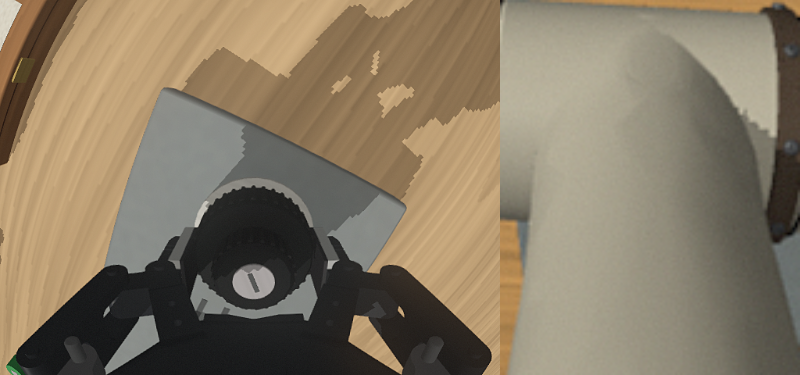

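Ring is gripped at its middle and the inner disc (253,282) is untouched. The top view is blocked by the arm, so I'll track the puck and jaw numerically with the side camera.

```bash
cat >> h.py <<'E'
def trk(save=None):
    p,d=snapshot("side");X=pts("side",d);q=X[...,:2]-C;c,s=np.cos(YS),np.sin(YS)
    sx=q[...,0]*c+q[...,1]*s;sy=-q[...,0]*s+q[...,1]*c;Z=X[...,2]
    m=(abs(Z-.054)<.003)&(abs(sx)<.03)&(sy>.04)&(sy<.12)
    j=(abs(Z-.045)<.003)&(abs(sx)<.03)&(sy>-.04)&(sy<.055)
    v,u=np.nonzero(m)
    if len(u): (a,b),r=cv2.minEnclosingCircle(np.c_[u,v].astype(np.float32))
    print("puck n",m.sum(),"sx,sy",sx[m].mean().round(4),sy[m].mean().round(4),"px",np.mean(u).round(1),np.mean(v).round(1),"| jaw+pad n",j.sum(),"sy hist",np.histogram(sy[j],np.arange(-.04,.06,.005))[0])
    if save: cv2.imwrite(save,cv2.resize(p[150:300,320:480],(800,600))[:,:,::-1])
rd()
E
python3 -c "
from h import *
trk('pics/s1.png');rd()"
```

```text
t 12.7 yaw -2.529 T [-0.31   0.265 -0.19 ] F [-0.4 -0.4  6.3] p [ 0.5631 -0.172   0.0375] q6 0.633 q6tq 0.154 w 0.0577
puck n 226 sx,sy 0.0006 0.0732 px 397.9 234.9 | jaw+pad n 197 sy hist [ 0  0  0  0  0  0  0  0 18 36 42 41 42 17  0  1  0  0  0]
t 12.75 yaw -2.5289 T [-0.301  0.248 -0.152] F [-0.5 -0.4  6.2] p [ 0.5631 -0.172   0.0375] q6 0.633 q6tq 0.156 w 0.0574
```

>>> step_arm(
  commands="0 0 0 0 0 0.03;0 0 0 0 0 0.07;0 0 0 0 0 0.1;0 0 0 0 0 0.1",
)

```text
clock: 13.15
eef_pos: [0.5631, -0.172, 0.0375]
ee_rot: [[-0.871, -0.49, 0.003], [-0.491, 0.871, -0.001], [-0.002, -0.003, -1.0]]
wrist_force: [0.8, -0.9, 6.6]
grip_width: 0.0576
```

```bash
sed -i '$d' h.py; python3 -c "
from h import *
rd();trk('pics/s2.png');rd()"
```

```text
t 13.15 yaw -2.6289 T [-0.344  0.31  -0.155] F [ 0.8 -0.9  6.6] p [ 0.5631 -0.172   0.0375] q6 0.533 q6tq 0.104 w 0.0576
puck n 226 sx,sy 0.0005 0.0735 px 397.9 235.0 | jaw+pad n 195 sy hist [ 0  0  0  0  0  0  0  0  8 36 35 44 38 33  0  0  1  0  0]
t 13.2 yaw -2.6289 T [-0.32   0.343 -0.161] F [0.2 0.3 5.4] p [ 0.5631 -0.172   0.0375] q6 0.533 q6tq 0.147 w 0.0582
```

View pics/s2.png

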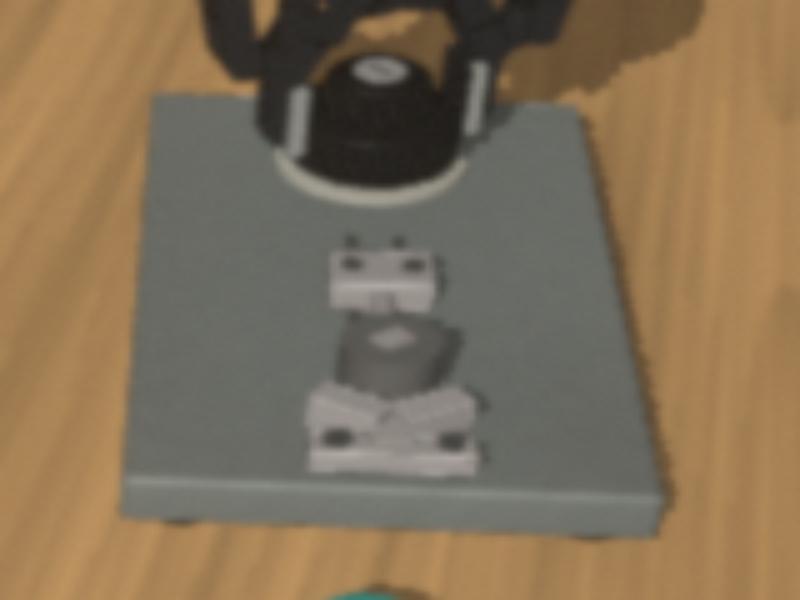

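Side view shows fingers on the ring only, jaw advanced about 17 mm, and the puck (398,235 in the full frame) standing and not yet touched.

>>> step_arm(
  commands="0 0 0 0 0 0.05;0 0 0 0 0 0.1;0 0 0 0 0 0.15;0 0 0 0 0 0.2;0 0 0 0 0 0.2",
)

```text
clock: 13.7
eef_pos: [0.563, -0.172, 0.0375]
ee_rot: [[-0.952, -0.307, 0.003], [-0.307, 0.952, -0.001], [-0.002, -0.002, -1.0]]
wrist_force: [-0.4, -0.9, 6.3]
grip_width: 0.0579
```

```bash
python3 -c "
from h import *
rd();trk();rd()"
```

```text
t 13.7 yaw -2.8294 T [-0.353  0.332 -0.178] F [-0.4 -0.9  6.3] p [ 0.563  -0.172   0.0375] q6 0.332 q6tq 0.046 w 0.0579
puck n 230 sx,sy 0.0005 0.0766 px 398.0 236.3 | jaw+pad n 199 sy hist [ 0  0  0  0  0  0  0  0  0 22 36 43 37 46 12  1  1  1  0]
t 13.75 yaw -2.829 T [-0.336  0.34  -0.239] F [ 0.3 -0.1  7. ] p [ 0.563  -0.172   0.0375] q6 0.333 q6tq 0.134 w 0.0579
```

>>> step_arm(
  commands="0 0 0 0 0 0.05;0 0 0 0 0 0.1;0 0 0 0 0 0.15;0 0 0 0 0 0.15",
)

```text
clock: 14.15
eef_pos: [0.563, -0.172, 0.0375]
ee_rot: [[-0.987, -0.161, 0.003], [-0.161, 0.987, -0.001], [-0.003, -0.001, -1.0]]
wrist_force: [0.2, -0.5, 6.7]
grip_width: 0.0577
```

```bash
python3 -c "
from h import *
rd();trk();rd()"
```

```text
t 14.15 yaw -2.9795 T [-0.292  0.406 -0.142] F [ 0.2 -0.5  6.7] p [ 0.563  -0.172   0.0375] q6 0.182 q6tq 0.046 w 0.0577
puck n 230 sx,sy 0.0005 0.0786 px 398.1 237.1 | jaw+pad n 193 sy hist [ 0  0  0  0  0  0  0  0  0  9 33 32 48 40 30  0  0  1  0]
t 14.2 yaw -2.9791 T [-0.28   0.412 -0.19 ] F [0.1 0.2 7.1] p [ 0.563  -0.172   0.0375] q6 0.183 q6tq 0.134 w 0.0579
```

>>> step_arm(
  commands="0 0 0 0 0 0.05;0 0 0 0 0 0.1;0 0 0 0 0 0.15;0 0 0 0 0 0.2;0 0 0 0 0 0.25;0 0 0 0 0 0.25",
)

```text
clock: 14.8
eef_pos: [0.5629, -0.172, 0.0375]
ee_rot: [[-0.996, 0.088, 0.003], [0.088, 0.996, -0.001], [-0.003, -0.001, -1.0]]
wrist_force: [-0.0, -0.5, 6.2]
grip_width: 0.0575
```

```bash
cat >> h.py <<'E'
def avg(n=8):
    a=[]
    for i in range(n):
        snapshot("side");s=get_state();R=np.array(s["ee_rot"]);a.append([s["wrist_torque"][2],s["joint_torque"][5],np.arctan2(R[1,0],R[0,0])])
    a=np.array(a);print("avg Tz %.4f q6tq %.4f"%tuple(a[:,:2].mean(0)),"sd",a[:,:2].std(0).round(4),"yaw",a[-1,2].round(4),"t",get_state()["clock"])
E
python3 -c "
from h import *
trk();avg();rd()"
```

```text
puck n 235 sx,sy 0.0008 0.082 px 398.0 238.5 | jaw+pad n 203 sy hist [ 0  0  0  0  0  0  0  0  0  0 23 28 36 48 49 18  0  0  1]
avg Tz -0.1364 q6tq 0.1156 sd [0.0316 0.0004] yaw 3.0542 t 15.25
t 15.25 yaw 3.0542 T [-0.159  0.421 -0.107] F [ 0.4 -1.5  6.4] p [ 0.5629 -0.172   0.0375] q6 -0.067 q6tq 0.115 w 0.0574
```

>>> step_arm(
  commands="0 0 0 0 0 0.03;0 0 0 0 0 0.06;0 0 0 0 0 0.06",
)

```text
clock: 15.55
eef_pos: [0.5629, -0.172, 0.0375]
ee_rot: [[-0.989, 0.147, 0.003], [0.147, 0.989, -0.001], [-0.003, -0.001, -1.0]]
wrist_force: [1.0, -0.6, 6.4]
grip_width: 0.0577
```

```bash
python3 -c "
from h import *
trk();avg();rd()"
```

```text
puck n 236 sx,sy 0.0006 0.082 px 398.1 238.5 | jaw+pad n 195 sy hist [ 0  0  0  0  0  0  0  0  0  0 16 33 32 51 41 21  1  0  0]
avg Tz -0.0585 q6tq 0.0542 sd [0.0406 0.0008] yaw 2.9944 t 16.0
t 16.0 yaw 2.9944 T [-0.063  0.487 -0.07 ] F [ 0.  -0.9  5.6] p [ 0.5629 -0.172   0.0375] q6 -0.127 q6tq 0.054 w 0.0579
```

The torque reading at rest is offset by ring friction to about +0.14. It has risen by 0.08–0.10 N m over the last 0.06 rad, and the puck has stopped moving, so it is home with about 6 N. About 0.07–0.08 rad more should give 12 N.

>>> step_arm(
  commands="0 0 0 0 0 0.02;0 0 0 0 0 0.04;0 0 0 0 0 0.06;0 0 0 0 0 0.075;0 0 0 0 0 0.075",
)

```text
clock: 16.5
eef_pos: [0.5629, -0.172, 0.0375]
ee_rot: [[-0.976, 0.219, 0.003], [0.219, 0.976, -0.001], [-0.003, -0.001, -1.0]]
wrist_force: [-0.0, -0.8, 5.9]
grip_width: 0.0579
```

```bash
python3 -c "
from h import *
trk();avg();rd()"
```

```text
puck n 234 sx,sy 0.0004 0.0818 px 398.2 238.5 | jaw+pad n 194 sy hist [ 0  0  0  0  0  0  0  0  0  0  6 34 31 46 42 35  0  0  0]
avg Tz 0.1430 q6tq -0.1439 sd [0.0223 0.0003] yaw 2.9204 t 16.95
t 16.95 yaw 2.9204 T [-0.044  0.471  0.131] F [ 0.1 -1.   6.4] p [ 0.5629 -0.172   0.0375] q6 -0.201 q6tq -0.144 w 0.0578
```

>>> step_arm(
  commands="0 0 0 0 0 0;0 0 0 0 0 0;0 0 0 0 0 0;0 0 0 0 0 0;0 0 0 0 0 0",
  fingers=-0.9,
)

```text
clock: 17.45
eef_pos: [0.5616, -0.1716, 0.0354]
ee_rot: [[-0.975, 0.221, -0.0], [0.221, 0.975, 0.0], [0.0, -0.0, -1.0]]
wrist_force: [-0.5, 0.1, 0.6]
grip_width: 0.0811
```

```bash
python3 -c "
from h import *
trk();rd()"
```

```text
puck n 233 sx,sy 0.0007 0.0821 px 398.0 238.5 | jaw+pad n 205 sy hist [ 0  0  0  0  0  0  0  0  0  0  6 35 28 51 39 44  2  0  0]
t 17.5 yaw 2.9186 T [-0.039  0.027  0.026] F [-1.1  1.2  0.6] p [ 0.5616 -0.1716  0.0354] q6 -0.202 q6tq 0.0 w 0.0813
```

>>> step_arm(
  commands="0 0 -0.02 0 0 0;0 0 -0.05 0 0 0;0 0 -0.08 0 0 0;0 0 -0.11 0 0 0;0 0 -0.15 0 0 0;0 0 -0.17 0 0 0;0 0 -0.17 0 0 0",
)

```text
clock: 18.2
eef_pos: [0.5636, -0.1719, 0.2096]
ee_rot: [[-0.975, 0.221, 0.008], [0.221, 0.975, -0.001], [-0.008, 0.001, -1.0]]
wrist_force: [-0.5, -0.6, -0.2]
grip_width: 0.0808
```

```bash
python3 - <<'E'
from h import *
trk();rd()
p,d=snapshot("wrist");q,_=snapshot("side")
cv2.imwrite("pics/f.png",np.hstack([cv2.resize(p,(400,300)),cv2.resize(q[150:300,320:480],(400,300))])[:,:,::-1])
E
```

```text
puck n 237 sx,sy 0.0005 0.082 px 398.2 238.5 | jaw+pad n 199 sy hist [ 0  0  0  0  0  0  0  0  0  0  4 34 35 42 46 38  0  0  0]
t 18.25 yaw 2.9186 T [-0.041  0.043 -0.031] F [-0.1  0.2 -1.5] p [ 0.5623 -0.1716  0.207 ] q6 -0.202 q6tq 0.0 w 0.081
```

View pics/f.png

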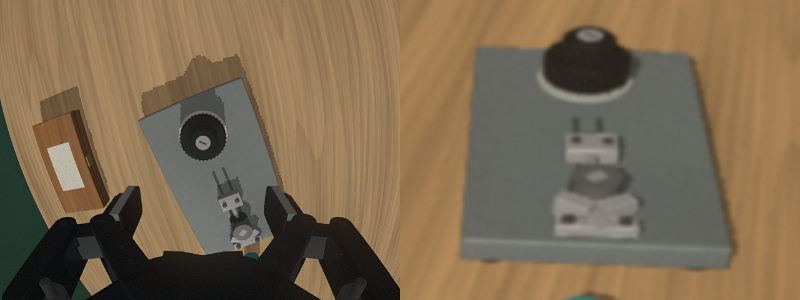

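The final view shows the gripper clear, the puck upright against both wings, and the jaw advanced and not springing back.

```bash
python3 -c "
from station import *
print(finish_job())"
```

```text
the job is handed in; nothing more can be done
None
```

The puck is standing home in the V, clamped by the jaw, and the gripper is clear of everything. I handed the job in at about 18 s of the 61 s allowed. No verdict was reported.

**What I did**
- I picked the grey puck off the mat and stood it about 12 mm short of the seat, then let go.
- I then turned only the outer ring clockwise, about 1.93 rad in one grasp, and released it.

**Last checks**
- **Puck home:** it moved forward, then stopped at stage y ≈ 82 mm while the jaw drove on about 2 mm into its spring. It stands upright against both wings in the last picture. My stage frame puts the seat at 85 mm, a 3 mm difference. I put this down to the stage and camera measurement, because the puck clearly stopped there.
- **Clamp force:** I estimate 11–12.5 N from the ring angle past home, and about 10 N should remain after letting go. The jaw did not move back visibly on release.
- **Torque readings:** ring friction shifted them. They read about −0.15 N m on the free ring at rest and +0.14 N m at the end, so they only roughly confirm the force.
- **Inner knob:** it was never touched by the fingers, but I did not measure how far its mark moved.
- **Objective and bottle:** I did not touch or approach either one, but I did not measure them again at the end.

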